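# Roll the pulley tote into the bay and hold the keyed shaft home

### The arm

A 7-joint arm with a two-finger parallel gripper is mounted at the origin on the work surface. World frame = base frame: x ahead of the robot, y to its left, z up, the work surface at z = 0. Lengths are in mm, angles in rad, forces in N, time in s.
With the tool pointing down it reaches from about 400 to 850 mm from the base axis. Payload 4.5 kg.
Tool frame: the origin (TCP) lies at the centre of the arm's flange, where the gripper is bolted on; the fingertips stand 173 mm ahead of it and the grasp point (between the pads) lies 155 mm ahead of it; z points along the fingers, y is the line along which they close (so a half turn about z gives the same grasp; the last joint's range is limited). The gripper opens to 85 mm and grips with 20 to 120 N. Pads are 22 mm wide; open, the fingers measure 114 mm over their backs; the gripper's body (76 mm by 85 mm) begins 54 mm behind the grasp point. The pads swing forward as they close: fully open they stand 13 mm farther back than shut.
Start: joints at [-1.152, 0.689, -0.195, 1.565, 0.157, 0.902, -0.215], TCP at [234.588, 579.315, 404.717] pointing down, gripper open.
Joint ranges: [-3.01, 3.01], [-0.46, 2.08], [-1.47, 1.51], [0.13, 2.56], [-1, 4.14], [0.04, 2.09], [-2.66, 2.66]. Speed limits (rad/s): [2.57, 2.57, 3.14, 3.14, 3.14, 3.14, 3.14].

### API

Orientations are given as a unit quaternion [x, y, z, w].
In Python, from station import r, optics, workorder gives the robot as it stands.
- The arm moves only by the tool step_arm, never from a script. Its arguments are lists of equal length, an entry for each row: "turn": the turn, a rotation vector about the tool's x, y, z in rad, a list of three; "offset": the shift along the tool's x, y, z in m, a list of three; "fingers": the opening, from 0 (shut) to 1 (fully open). A call has exactly 5 rows; each row shifts and turns the commanded pose from where the row before left it, along the tool's axes as they then stand; what a row does not reach is not made up. A row lasts 1/12 s, in which the tool goes at most 41.7 mm and 7.16 degrees, less where a joint would pass 70% of its speed; a pose out of reach is approached as far as the arm can. A call is refused whole if a number of a shift passes 0.0417 or a number of a turn 0.125, either way. A call with a gripper value outside its range is refused whole. The fingers move at their own pace and stop on an object; the grip force is fixed at half the most. Time passes only in rows, so rows that do not move let the fingers close, or fill a call up. It gives the time, the measured TCP pose, the force, the opening and the grip force at its end, in the units of the state.
- r.get_obs(): the state, without advancing time (a new reading comes with each control period).
- optics.camera(name): name is "scene" or "side" or "wrist"; returns the picture (384x512x3 uint8, red, green, blue); there is no depth.
- optics.calibration(name): a dict with "camera_matrix" (3x3 intrinsics, pixels), "xyz" and "orientation" of the camera in the world; the wrist camera has in their place "mount" (4x4, takes a point from camera to tool coordinates, whose origin is the TCP and whose axes are the flange's). Camera axes: x right, y down, z forward; pixel columns grow to the right and rows downward; lengths in mm; the calibration is good to about 2 mm. A picture is of the moment at which its call begins: read the wrist's pose just before it. calibration takes no time and is no camera call.
- workorder.sign_off(): hands the job in; it is judged then, once.
The state is a dict: "time_s": time; "joints": joint angles; "qvel": joint speeds; "effort": joint torques, N m; "ee_pos": TCP position; "tcp_rot": TCP orientation; "wrist_force": force on the tool from outside, world axes, zero at the start; "ft_torque": the same for the moment, N m; "gripper_width": finger opening in mm; "finger_force": force on a finger pad.
Only numpy, scipy, OpenCV 4.12 (cv2) and the standard library are available. Lean on these libraries where they do the work, as an engineer would, in place of code of your own. Each camera call takes 0.05 s, during which the arm holds its last target. There are 200 camera calls.

### The job

Push the red tote along the rollers, without lifting it off them, until it is up against the yellow end stop of the bay. Then take the keyed shaft from the blue stand, put it upright into the bore of the pulley in the tote, turn it until its key slips into the keyway, and push on against the spring until its collar is flush on the pulley. Finish while still gripping the shaft and pressing it fully home, and leave the spool, jar, screwdriver and carton where they are.

Things in the scene. Friction and masses are not known exactly. Their poses are not given: they have to be found in the camera images.
- lane: Fixed roller lane, 165 wide (x), 440 long (y); origin under its centre at bench level. Side rails 42 high, 137 apart; 14 free-turning grey rollers, tops 27 above the bench. The bay is the +y end, with a yellow end stop 55 high, its face at lane y = 202; the -y end is open. With the tote against the stop, the tote's origin is at lane y = 137, x = 0 (within 4), z = 27.
- tote: Loose open red tote, 130 x 130 x 45 high, walls and floor 5 thick, 0.6 to 0.9 kg with its pulley, on the rollers with 3.5 to spare beside each rail; origin at the centre of its underside, y towards the stop. Rolls under 1 to 2 N and stays where it is left. The aluminium pulley clamped at its centre turns only under more than 3 N m.
- hub_mouth (a point): Centre of the bore's mouth on the flat top of the toothed pulley (62 across, 44 high; top 49 above the tote's underside, 76 above the bench). z up the bore, x from the axis to the keyway, which has a yellow dash beside it. Bore 20 in diameter; keyway 8 wide, to 16.5 from the axis, full depth. A brass sprung seat lies in the bore 26 below the mouth.
- seat (a joint): Brass spring seat down in the bore: 0 at rest, grows to 0.010 m when the shaft is fully home (stop at 0.012). It pushes up with 3 N at 0 and 8 N at 0.010 m, enough to lift a shaft that is let go.
- shaft: Loose upright steel shaft, 0.14 to 0.24 kg; origin at the centre of its lower tip, z up, x to its key. From the tip: 18 diameter, 36 long, the lowest 4 tapered to 12; brass key on the +x side, 6 wide, to 15 from the axis, from 14 to 35 above the tip; collar 40 diameter from 36 to 42; black square grip 24 x 24 (sides along x and y) from 42 to 88, yellow lines over the key.
- collar (a point): Centre of the underside of the shaft's collar, 36 above its tip; axes as the shaft's. Lies on hub_mouth when home. On the way, once the tip is 14 deep in the bore, the key lies on the pulley's top face unless it is over the keyway (about 0.1 rad to spare either way).
- stand: Fixed blue block 70 x 70 x 45 high, origin under its centre, with a round hole 33 in diameter and 40 deep in which the shaft hangs loosely by its collar (tip 9 above the bench, grip from 51 to 97 above the bench); the shaft may sit some mm off the hole's centre.
- spool: Bystander: orange spool, 60 diameter, 42 high, origin at the centre of its underside.
- jar: Bystander: jar 48 diameter, 60 high, origin at the centre of its underside.
- driver: Bystander: screwdriver with yellow handle, 170 long, lying along its x, origin about its middle.
- fuses: Bystander: small carton 70 x 50 x 35 high, origin at the centre of its underside.
Things that resemble listed ones, but are neither listed nor needed, are in the scene too. There is more than one size of the tote; the one meant has the size given above. There is more than one size of the shaft; the one meant has the size given above.

How it is judged (in metres and radians):
On the way, in this order (a step that is already met when the one before it is completed fails the run):
1. the tote stands against the end stop (y of tote in the frame of lane above 0.129 m and linear speed of tote below 0.03 m/s), for 0.2 s.
2. the shaft is pressed home in the pulley, key in the keyway (z of collar in the frame of hub_mouth below 0.0025 m and horizontal distance between collar and hub_mouth below 0.004 m and value of joint seat above 0.007 m), for 0.2 s.
At the end, for the whole second after the job is handed in: Tote on the rollers within 12 mm of the stop; shaft in the bore, upright (0.1 rad), key in keyway, collar within 2.5 mm of the pulley's face and 4 mm of its axis, spring seat down over 7 mm, at rest, fingers still holding it (over 2 N) (all of step 2 and y of tote in the frame of lane above 0.125 m and z of tote in the frame of lane below 0.032 m and angle between the x axis of shaft and the x axis of hub_mouth, either way round below 0.3 rad and angle between shaft's own z axis and vertical below 0.1 rad and contact force between the fingers and shaft above 2 N and linear speed of shaft below 0.02 m/s); the arm keeps its last pose, push and grip.
It fails at once if the tote is lifted off the rollers (z of tote in the frame of lane above 0.045 m).
It fails at once if a bystander is disturbed (distance of any of spool, jar, driver, fuses from where it was at the start of the episode above 0.03 m).
It also fails if it takes over 64 s, if anything falls off the work surface, if the arm or the gripper's body presses on something with over 40 N, if the wrist force passes 120 N, or if a joint passes its speed limit or range.

## Working session

There is one attempt and no reset: what is moved stays moved. The work goes in short steps, Python scripts to look and compute and a tool call to move; the robot and the scene stay as the last step left them, time stands still between calls to the robot, and variables do not carry over. Pictures are saved under pics/ and viewed, at most 10 in all, crops included, and the job is handed in when it is done.

Besides the shell and the picture viewer there is one more tool, called after "Request:" by a JSON object that holds its "name" and its "arguments", one argument or row to a line. step_arm: Moves the arm, as the interface text tells. Its arguments: {"type":"object","properties":{"turn":{"type":"array","items":{"type":"array","items":{"type":"number"}}},"offset":{"type":"array","items":{"type":"array","items":{"type":"number"}}},"fingers":{"type":"array","items":{"type":"number"}}},"required":["turn","offset","fingers"]}

```bash
mkdir -p pics; ls
cat > h.py <<'E'
import numpy as np, cv2
from scipy.spatial.transform import Rotation as R
from station import r, optics, workorder
def cam(n):
    o=r.get_obs(); c=optics.calibration(n); K=np.array(c["camera_matrix"])
    if "mount" in c:
        T=np.eye(4); T[:3,:3]=R.from_quat(o["tcp_rot"]).as_matrix(); T[:3,3]=o["ee_pos"]
        M=T@np.array(c["mount"])
    else:
        M=np.eye(4); M[:3,:3]=R.from_quat(c["orientation"]).as_matrix(); M[:3,3]=c["xyz"]
    return K,M
def ray(km,u,v):
    K,M=km; d=M[:3,:3]@np.linalg.inv(K)@[u,v,1]; return M[:3,3],d
def onz(km,u,v,z):
    p,d=ray(km,u,v); return p+d*(z-p[2])/d[2]
def proj(km,P):
    K,M=km; q=K@(M[:3,:3].T@(np.array(P)-M[:3,3])); return q[:2]/q[2]
def snap(n,f=None):
    km=cam(n); im=optics.camera(n)[:,:,::-1].copy()
    if f: cv2.imwrite("pics/"+f,im)
    return km,im
E
python3 - <<'E'
from h import *
a=snap("scene")[1]; kb,b=snap("side"); kw,w=snap("wrist")
for n in("scene","side","wrist"):
    K,M=cam(n); print(n,M.round(2).tolist(),K[0,0])
np.savez("s0.npz",a=a,b=b,w=w)
cv2.imwrite("pics/a.png",a);cv2.imwrite("pics/b.png",b);cv2.imwrite("pics/w.png",w)
o=r.get_obs();print({k:np.round(v,3).tolist() for k,v in o.items()})
E
```

```text
pics
scene [[-0.73, 0.55, -0.4, 1206.91], [0.68, 0.6, -0.42, 503.23], [0.01, -0.58, -0.81, 1315.95], [0.0, 0.0, 0.0, 1.0]] 474.8406582953679
side [[-0.99, -0.03, 0.1, 441.17], [-0.1, 0.47, -0.87, 1245.22], [-0.02, -0.88, -0.48, 840.46], [0.0, 0.0, 0.0, 1.0]] 496.16307126613265
wrist [[0.38, 0.89, 0.26, 168.65], [0.93, -0.36, -0.11, 606.11], [-0.0, 0.28, -0.96, 373.64], [0.0, 0.0, 0.0, 1.0]] 271.89943161344604
{'time_s': 0.15, 'joints': [-1.152, 0.69, -0.195, 1.566, 0.157, 0.902, -0.215], 'qvel': [-0.001, -0.002, 0.001, -0.005, 0.0, 0.001, 0.0], 'effort': [-0.002, -53.994, -1.269, -15.872, 0.009, 0.007, 0.0], 'ee_pos': [234.496, 579.077, 404.046], 'tcp_rot': [0.191, 0.982, -0.001, -0.0], 'wrist_force': [0.473, 0.074, 0.426], 'ft_torque': [0.005, -0.008, -0.005], 'finger_force': 0.0, 'gripper_width': 85.414}
```

View pics/a.png

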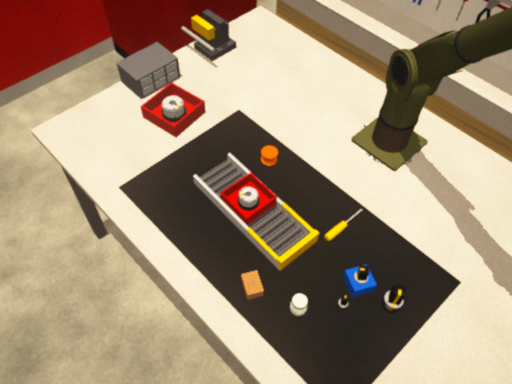

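View pics/b.png

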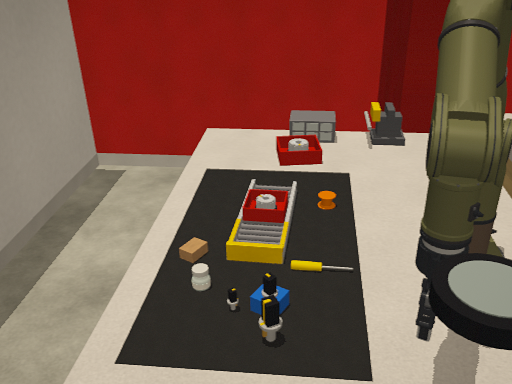

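The scene view shows two red totes: (248,197) on the rollers and a larger one at (173,108) off the mat. It also shows three shafts: (362,275) in the blue stand, a small one at (344,301) and a large one at (395,297). The tote on the lane and the shaft in the stand fit the description. I'll confirm both with an enlarged crop and measure them.

Run:
```python
from h import *
z=np.load("s0.npz"); a,b=z["a"],z["b"]; ka,kb=cam("scene"),cam("side")
A=cv2.resize(a[145:275,185:325],None,fx=4,fy=4,interpolation=cv2.INTER_CUBIC)
B=cv2.resize(a[255:320,320:410],None,fx=2.9,fy=2.9,interpolation=cv2.INTER_CUBIC)
C=cv2.resize(b[260:345,215:300],None,fx=2.9,fy=2.9,interpolation=cv2.INTER_CUBIC)
can=np.zeros((560,800,3),np.uint8); can[:520,:560]=A; x=cv2.resize(B,(239,172)); can[:172,561:800]=x; y=cv2.resize(C,(239,239)); can[180:419,561:800]=y
cv2.imwrite("pics/crop.png",can)
def m(im,lo,hi): return cv2.inRange(cv2.cvtColor(im,cv2.COLOR_BGR2HSV),lo,hi)
def big(mask,f=None):
    cs=cv2.findContours(mask,cv2.RETR_EXTERNAL,cv2.CHAIN_APPROX_NONE)[0]
    return [c for c in sorted(cs,key=cv2.contourArea,reverse=True) if cv2.contourArea(c)>15]
for nm,im,k in(("scene",a,ka),("side",b,kb)):
    for cn,lo,hi,h in(("blue",(105,120,60),(125,255,255),45),("yel",(22,150,100),(32,255,255),42),("red",(0,200,100),(3,255,255),72),("orange",(5,180,150),(18,255,255),20)):
        for c in big(m(im,lo,hi))[:7]:
            q=cv2.minAreaRect(c); ct=np.mean(c[:,0],0)
            if not(100<ct[1]<345 and 120<ct[0]<420):continue
            print(nm,cn,np.round(q[0]),cv2.contourArea(c),onz(k,*q[0],h).round(),[onz(k,*p,h).round()[:2].tolist() for p in cv2.boxPoints(q)] if cn in("blue","red") else "")
```

```text
scene blue [359. 280.] 518.0 [544. 293.  45.] [[562.0, 236.0], [475.0, 274.0], [526.0, 349.0], [610.0, 312.0]]
scene yel [283. 231.] 608.5 [588.  22.  42.] 
scene yel [336. 230.] 161.0 [463. 132.  42.] 
scene yel [399. 292.] 20.5 [488. 395.  42.] 
scene red [173. 108.] 1822.5 [ 523. -614.   72.] [[619.0, -696.0], [392.0, -751.0], [426.0, -532.0], [640.0, -493.0]]
scene red [249. 197.] 1545.5 [ 592. -131.   72.] [[657.0, -203.0], [512.0, -227.0], [526.0, -59.0], [664.0, -43.0]]
scene orange [269. 155.] 269.0 [ 388. -242.   20.] 
side blue [256. 299.] 242.0 [567. 314.  45.] [[590.0, 259.0], [558.0, 256.0], [546.0, 366.0], [577.0, 368.0]]
side blue [282. 300.] 220.5 [507. 312.  45.] [[521.0, 359.0], [525.0, 260.0], [491.0, 261.0], [490.0, 360.0]]
side yel [256. 240.] 1183.0 [598.  56.  42.] 
side yel [306. 265.] 243.0 [452. 163.  42.] 
side yel [376. 112.] 134.0 [  150. -1104.    42.] 
side yel [264. 311.] 39.0 [546. 352.  42.] 
side red [265. 205.] 1209.0 [588. -96.  72.] [[647.0, -5.0], [668.0, -206.0], [524.0, -197.0], [518.0, 0.0]]
side red [299. 150.] 1137.0 [ 499. -544.   72.] [[598.0, -679.0], [417.0, -713.0], [411.0, -425.0], [571.0, -397.0]]
side orange [326. 195.] 107.0 [ 393. -275.   20.] 
side orange [326. 204.] 50.0 [ 395. -208.   20.]
```

View pics/crop.png

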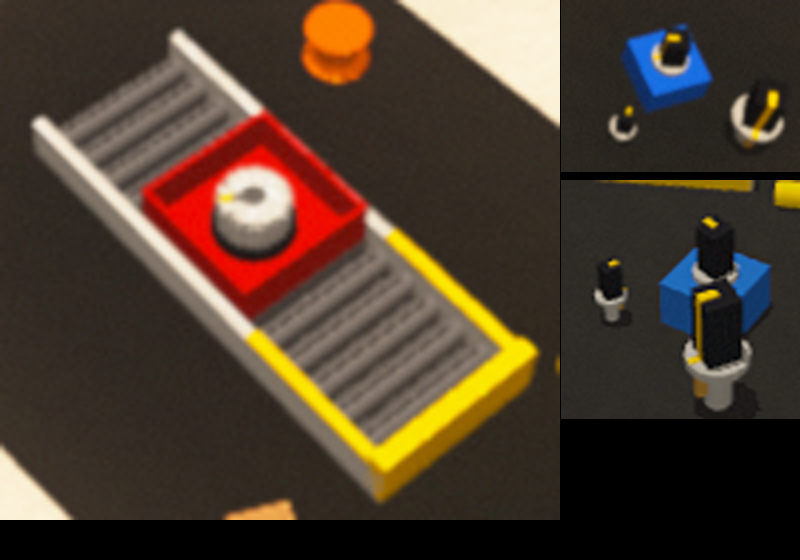

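Run:
```python
from h import *
ka,kb=cam("scene"),cam("side")
C=lambda x,y:(185+x/4,145+y/4)
for n,(x,y),z in(("rail L end",(40,120),42),("rail R end",(178,33),42),("stop outer L",(380,462),55),("stop outer R",(537,345),55),("tote r",(263,112),72),("tote",(365,207),72),("tote",(145,190),72),("tote",(250,292),72),("bore",(254,195),76),("dash",(226,197),76)):
    print(n,onz(ka,*C(x,y),z).round(1))
print("shaft",onz(ka,362.9,268.2,97).round(1),onz(kb,268,277,97).round(1))
```

```text
rail L end [ 649.3 -335.9   42. ]
rail R end [ 498.5 -329.1   42. ]
stop outer L [673.7  93.2  55. ]
stop outer R [511.8 104.4  55. ]
tote r [ 520.4 -197.3   72. ]
tote [526.5 -71.1  72. ]
tote [ 645.6 -203.4   72. ]
tote [650.  -74.3  72. ]
bore [ 586.1 -138.1   76. ]
dash [ 604.1 -151.9   76. ]
shaft [535.  284.9  97. ] [540.8 293.3  97. ]
```

The crop confirms both. The tote on the lane measures about 130 mm square (rim corners at crop (263,112), (365,207), (250,292), (145,190)). The shaft standing in the blue block is the medium one. Lane yaw is about -0.044 rad, and the tote has to travel about 155 mm. I'll start moving now.

Request:
{"name": "step_arm", "arguments": {
  "turn": [
    [0,0,-0.115],
    [0,0,-0.115],
    [0,0,-0.117],
    [0,0,0],
    [0,0,0]
  ],
  "offset": [
    [0,0,0],
    [0,0,0],
    [0,0,0],
    [-0.017,-0.036,0],
    [-0.017,-0.036,0]
  ],
  "fingers": [0,0,0,0,0]
}}

```text
time_s: 0.57
ee_pos: [264.5, 506.7, 404.2]
tcp_rot: [0.016, 1.0, 0.001, -0.001]
wrist_force: [1.7, -0.8, 0.2]
gripper_width: 25.5
finger_force: 0.0
```

Request:
{"name": "step_arm", "arguments": {
  "turn": [
    [0,0,0],
    [0,0,0],
    [0,0,0],
    [0,0,0],
    [0,0,0]
  ],
  "offset": [
    [-0.017,-0.036,0],
    [-0.017,-0.036,0],
    [-0.017,-0.036,0],
    [-0.017,-0.036,0],
    [-0.017,-0.036,0]
  ],
  "fingers": [0,0,0,0,0]
}}

```text
time_s: 0.98
ee_pos: [344.3, 321.1, 404.7]
tcp_rot: [0.019, 1.0, -0.0, 0.0]
wrist_force: [0.3, 0.3, 0.3]
gripper_width: -0.2
finger_force: 0.0
```

Request:
{"name": "step_arm", "arguments": {
  "turn": [
    [0,0,0],
    [0,0,0],
    [0,0,0],
    [0,0,0],
    [0,0,0]
  ],
  "offset": [
    [-0.017,-0.036,0],
    [-0.017,-0.036,0],
    [-0.017,-0.036,0],
    [-0.017,-0.036,0],
    [-0.017,-0.036,0]
  ],
  "fingers": [0,0,0,0,0]
}}

```text
time_s: 1.4
ee_pos: [422.5, 138.0, 404.7]
tcp_rot: [0.019, 1.0, 0.0, -0.0]
wrist_force: [1.8, 0.2, -0.3]
gripper_width: -0.1
finger_force: 0.0
```

Request:
{"name": "step_arm", "arguments": {
  "turn": [
    [0,0,0],
    [0,0,0],
    [0,0,0],
    [0,0,0],
    [0,0,0]
  ],
  "offset": [
    [-0.017,-0.0375,0],
    [-0.017,-0.0375,0],
    [-0.017,-0.0375,0],
    [-0.017,-0.0375,0],
    [-0.017,-0.0375,0]
  ],
  "fingers": [0,0,0,0,0]
}}

```text
time_s: 1.82
ee_pos: [500.3, -52.9, 404.6]
tcp_rot: [0.019, 1.0, 0.0, -0.0]
wrist_force: [1.0, 0.8, -0.7]
gripper_width: 0.0
finger_force: 0.0
```

Request:
{"name": "step_arm", "arguments": {
  "turn": [
    [0,0,0],
    [0,0,0],
    [0,0,0],
    [0,0,0],
    [0,0,0]
  ],
  "offset": [
    [-0.017,-0.0375,0],
    [-0.017,-0.0375,0],
    [-0.017,-0.0375,0],
    [-0.017,-0.0375,0],
    [-0.017,-0.0375,0]
  ],
  "fingers": [0,0,0,0,0]
}}

```text
time_s: 2.23
ee_pos: [578.0, -243.5, 404.4]
tcp_rot: [0.019, 1.0, 0.0, -0.0]
wrist_force: [1.7, 0.7, -0.0]
gripper_width: 0.2
finger_force: 0.0
```

Run:
```python
from h import *
k,w=snap("wrist","w1.png"); o=r.get_obs(); print(o["ee_pos"],o["joints"])
hs=cv2.cvtColor(w,cv2.COLOR_BGR2HSV)
m=cv2.inRange(hs,(0,180,60),(4,255,255)); c=max(cv2.findContours(m,0,1)[0],key=cv2.contourArea)
q=cv2.minAreaRect(c); print([onz(k,*p,72).round(1).tolist() for p in cv2.boxPoints(q)],cv2.boxPoints(q).round())
```

```text
[ 579.23149109 -253.47805149  403.94299837] [ 0.54087607  0.71422604 -0.37432345  1.54019088  0.31045116  0.94066076
  1.58823763]
[[648.5, -210.7, 72.0], [516.5, -206.3, 72.0], [525.3, -71.6, 72.0], [658.8, -59.0, 72.0]] [[284. 231.]
 [287. 118.]
 [412. 121.]
 [409. 234.]]
```

View pics/w1.png

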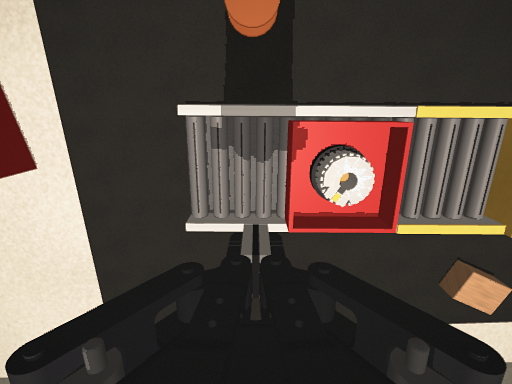

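The wrist view shows the tote's back edge at x≈287 px (world y≈-208), with the pulley bore at (348,181) and its yellow dash at (337,197). The shut fingers are clear behind the tote, so I'll descend and push.

Request:
{"name": "step_arm", "arguments": {
  "turn": [
    [0,0,0],
    [0,0,0],
    [0,0,0],
    [0,0,0],
    [0,0,0]
  ],
  "offset": [
    [-0.001,0,0.038],
    [-0.001,0,0.038],
    [-0.001,0,0.038],
    [-0.001,0,0.038],
    [0,0,0.036]
  ],
  "fingers": [0,0,0,0,0]
}}

```text
time_s: 2.7
ee_pos: [581.5, -241.1, 214.6]
tcp_rot: [0.019, 1.0, 0.0, -0.0]
wrist_force: [0.7, -0.2, 0.5]
gripper_width: 0.1
finger_force: 0.0
```

Request:
{"name": "step_arm", "arguments": {
  "turn": [
    [0,0,0],
    [0,0,0],
    [0,0,0],
    [0,0,0],
    [0,0,0]
  ],
  "offset": [
    [0,0,0],
    [0,0.008,0],
    [0,0.008,0],
    [0,0.008,0],
    [0,0.008,0]
  ],
  "fingers": [0,0,0,0,0]
}}

```text
time_s: 3.12
ee_pos: [584.3, -208.7, 219.5]
tcp_rot: [0.019, 1.0, -0.001, 0.003]
wrist_force: [-0.7, -2.0, 1.8]
gripper_width: 0.0
finger_force: 1.0
```

Request:
{"name": "step_arm", "arguments": {
  "turn": [
    [0,0,0],
    [0,0,0],
    [0,0,0],
    [0,0,0],
    [0,0,0]
  ],
  "offset": [
    [0,0.01,0],
    [0,0.01,0],
    [0,0.01,0],
    [0,0.01,0],
    [0,0.01,0]
  ],
  "fingers": [0,0,0,0,0]
}}

```text
time_s: 3.53
ee_pos: [585.1, -158.3, 217.0]
tcp_rot: [0.019, 1.0, -0.0, 0.0]
wrist_force: [1.5, -3.1, 2.3]
gripper_width: 0.0
finger_force: 1.3
```

Request:
{"name": "step_arm", "arguments": {
  "turn": [
    [0,0,0],
    [0,0,0],
    [0,0,0],
    [0,0,0],
    [0,0,0]
  ],
  "offset": [
    [0,0.01,0],
    [0,0.01,0],
    [0,0.01,0],
    [0,0.01,0],
    [0,0.01,0]
  ],
  "fingers": [0,0,0,0,0]
}}

```text
time_s: 3.95
ee_pos: [586.9, -108.4, 216.6]
tcp_rot: [0.019, 1.0, 0.0, 0.0]
wrist_force: [1.5, -2.4, 0.6]
gripper_width: -0.1
finger_force: 1.2
```

Request:
{"name": "step_arm", "arguments": {
  "turn": [
    [0,0,0],
    [0,0,0],
    [0,0,0],
    [0,0,0],
    [0,0,0]
  ],
  "offset": [
    [0,0.007,0],
    [0,0.007,0],
    [0,0.006,0],
    [0,0.006,0],
    [0,0.005,0]
  ],
  "fingers": [0,0,0,0,0]
}}

```text
time_s: 4.37
ee_pos: [587.9, -77.9, 216.5]
tcp_rot: [0.019, 1.0, 0.0, -0.0]
wrist_force: [1.5, -1.9, -0.7]
gripper_width: 0.2
finger_force: 0.8
```

Request:
{"name": "step_arm", "arguments": {
  "turn": [
    [0,0,0],
    [0,0,0],
    [0,0,0],
    [0,0,0],
    [0,0,0]
  ],
  "offset": [
    [0,0.004,0],
    [0,0.004,0],
    [0,0.003,0],
    [0,0.003,0],
    [0,0.003,0]
  ],
  "fingers": [0,0,0,0,0]
}}

```text
time_s: 4.78
ee_pos: [588.5, -61.4, 216.6]
tcp_rot: [0.019, 1.0, 0.0, -0.0]
wrist_force: [-0.8, -1.3, -0.7]
gripper_width: 0.2
finger_force: 0.6
```

Request:
{"name": "step_arm", "arguments": {
  "turn": [
    [0,0,0],
    [0,0,0],
    [0,0,0],
    [0,0,0],
    [0,0,0]
  ],
  "offset": [
    [0,0.003,0],
    [0,0.003,0],
    [0,0.003,0],
    [0,0.003,0],
    [0,0.003,0]
  ],
  "fingers": [0,0,0,0,0]
}}

```text
time_s: 5.2
ee_pos: [588.8, -55.4, 216.8]
tcp_rot: [0.023, 1.0, -0.007, -0.001]
wrist_force: [1.1, -24.1, 1.5]
gripper_width: 0.1
finger_force: 11.7
```

Request:
{"name": "step_arm", "arguments": {
  "turn": [
    [0,0,0],
    [0,0,0],
    [0,0,0],
    [0,0,0],
    [0,0,0]
  ],
  "offset": [
    [0,0,0],
    [0,0,0],
    [0,0,0],
    [0,-0.006,0],
    [0,-0.02,0]
  ],
  "fingers": [0,0,0,0,0]
}}

```text
time_s: 5.62
ee_pos: [588.4, -70.1, 216.8]
tcp_rot: [0.017, 1.0, 0.001, 0.0]
wrist_force: [-0.3, 1.5, 0.2]
gripper_width: -0.1
finger_force: 0.0
```

Request:
{"name": "step_arm", "arguments": {
  "turn": [
    [0,0,0],
    [0,0,0],
    [0,0,0],
    [0,0,0],
    [0,0,0]
  ],
  "offset": [
    [0,-0.005,-0.035],
    [0,0,-0.035],
    [0,0.01,-0.035],
    [0,0.035,-0.02],
    [0,0.04,0]
  ],
  "fingers": [0,0,0,1,1]
}}

```text
time_s: 6.03
ee_pos: [592.7, 5.6, 346.5]
tcp_rot: [0.022, 1.0, -0.0, 0.004]
wrist_force: [1.1, 0.8, 0.0]
gripper_width: 23.3
finger_force: 0.0
```

Request:
{"name": "step_arm", "arguments": {
  "turn": [
    [0,0,0],
    [0,0,0],
    [0,0,0],
    [0,0,0],
    [0,0,0]
  ],
  "offset": [
    [0.015,0.025,0],
    [0.015,0,0],
    [0,0,0],
    [0,0,0],
    [0,0,0]
  ],
  "fingers": [1,1,1,1,1]
}}

```text
time_s: 6.45
ee_pos: [562.7, 32.8, 341.7]
tcp_rot: [0.02, 1.0, -0.0, 0.0]
wrist_force: [0.1, -0.6, -0.5]
gripper_width: 83.2
finger_force: 0.0
```

Run:
```python
from h import *
k,w=snap("wrist"); o=r.get_obs(); print(o["ee_pos"],o["tcp_rot"],o["time_s"])
np.savez("s2.npz",w=w,K=k[0],M=k[1])
u,v=proj(k,(590,20,74)); print(u,v)
x0,y0=int(max(0,u-100)),int(max(0,v-75)); print(x0,y0)
cv2.imwrite("pics/w2.png",cv2.resize(w[y0:y0+150,x0:x0+200],None,fx=4,fy=4,interpolation=cv2.INTER_CUBIC))
hs=cv2.cvtColor(w,cv2.COLOR_BGR2HSV)
m=cv2.inRange(hs,(0,180,60),(4,255,255)); c=max(cv2.findContours(m,0,1)[0],key=cv2.contourArea)
q=cv2.boxPoints(cv2.minAreaRect(c)); print([onz(k,*p,72).round(1).tolist() for p in q],q.round())
```

```text
[562.88797389  32.54143837 341.64154606] [ 1.98597450e-02  9.99802685e-01 -1.92476774e-04  3.79225463e-04] 6.5
242.72415736986966 219.5522423394547
142 144
[[521.6, -39.5, 72.0], [526.8, 87.8, 72.0], [662.2, 90.7, 72.0], [656.2, -56.8, 72.0]] [[171. 149.]
 [316. 149.]
 [316. 282.]
 [171. 282.]]
```

View pics/w2.png

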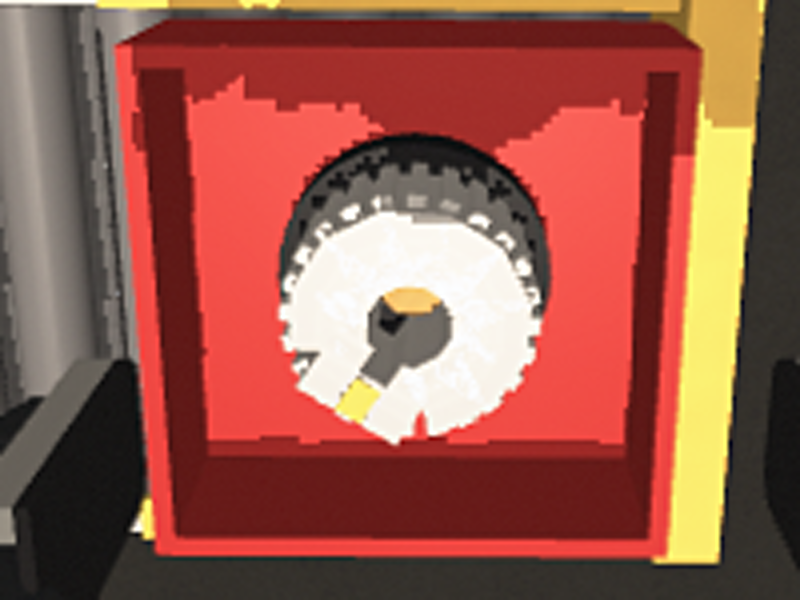

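Request:
{"name": "step_arm", "arguments": {
  "turn": [
    [0,0,0],
    [0,0,0],
    [0,0,0],
    [0,0,0],
    [0,0,0]
  ],
  "offset": [
    [0.007,0.035,-0.005],
    [0.007,0.035,-0.005],
    [0.007,0.035,0],
    [0.007,0.035,0],
    [0.007,0.035,0]
  ],
  "fingers": [1,1,1,1,1]
}}

```text
time_s: 6.92
ee_pos: [534.5, 210.5, 351.7]
tcp_rot: [0.02, 1.0, 0.0, 0.0]
wrist_force: [0.8, 0.3, 0.0]
gripper_width: 85.4
finger_force: 0.0
```

Request:
{"name": "step_arm", "arguments": {
  "turn": [
    [0,0,0],
    [0,0,0],
    [0,0,0],
    [0,0,0],
    [0,0,0]
  ],
  "offset": [
    [0.007,0.035,0],
    [0.007,0.03,0],
    [0,0.016,0],
    [0,0,0],
    [0,0,0]
  ],
  "fingers": [1,1,1,1,1]
}}

```text
time_s: 7.33
ee_pos: [523.4, 291.5, 351.4]
tcp_rot: [0.019, 1.0, 0.0, 0.0]
wrist_force: [1.0, -1.9, 0.3]
gripper_width: 85.6
finger_force: 0.0
```

Run:
```python
from h import *
z=np.load("s2.npz"); k=(z["K"],z["M"])
b=onz(k,244.5,226,76); d=onz(k,231.5,244.25,76); print("bore",b.round(1),"dash",d.round(1),np.arctan2(*(d-b)[1::-1]).round(3))
# refine bore: dark/brass blob inside white top
w=z["w"]; 
k,w=snap("wrist"); o=r.get_obs(); print(o["ee_pos"],o["tcp_rot"],o["time_s"])
np.savez("s3.npz",w=w,K=k[0],M=k[1])
u,v=proj(k,(538,289,80)); 
x0,y0=int(max(0,u-80)),int(max(0,v-60)); print(u,v,x0,y0)
cv2.imwrite("pics/w3.png",cv2.resize(w[y0:y0+120,x0:x0+160],None,fx=5,fy=5,interpolation=cv2.INTER_CUBIC))
```

```text
bore [595.7  21.4  76. ] dash [614.2   8.   76. ] -0.63
[523.77645877 289.90033218 351.31373622] [ 1.98126077e-02  9.99803435e-01 -7.38948586e-04  7.51530424e-05] 7.3833
252.9047504216971 205.06608592444337 172 145
```

View pics/w3.png

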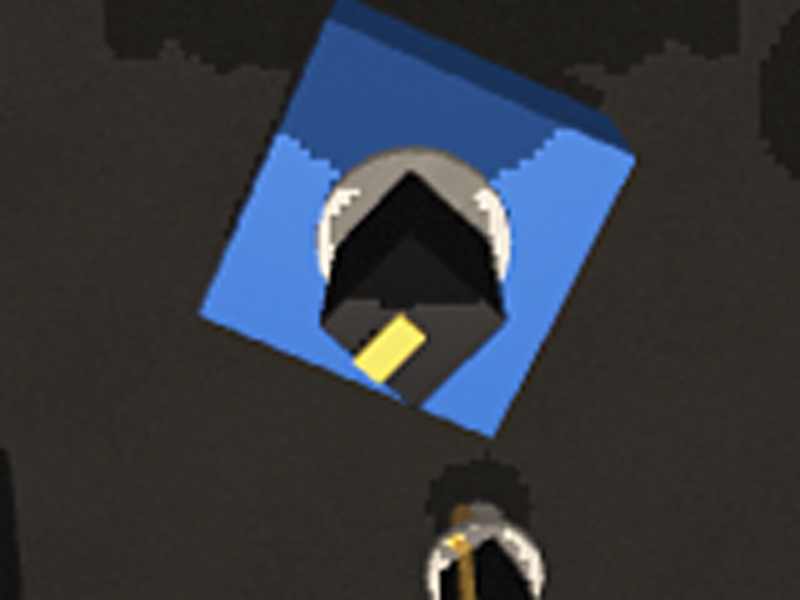

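The crop shows the square grip top centred at (413,321), with its corners at (320,322), (410,235), (507,320) and (415,408). The yellow key line runs to the lower left at (390,349). A small look-alike shaft is at (480,560).

Run:
```python
from h import *
z=np.load("s3.npz"); k=(z["K"],z["M"]); f=lambda x,y,h:onz(k,172+x/5,145+y/5,h)
c=f(413,321,97); e=f(367.5,365,97); print("shaft",c.round(1),"key",np.arctan2(*(e-c)[1::-1]).round(3))
P=[f(*p,97) for p in((320,322),(410,235),(507,320),(415,408))]
print([np.linalg.norm(P[i]-P[(i+1)%4]).round(1) for i in range(4)],[np.arctan2(*(P[i]-P[(i+1)%4])[1::-1]).round(3) for i in range(4)],np.mean(P,0).round(1))
S=[f(*p,45) for p in((335,20),(635,158),(493,438),(200,315))]; print("stand",np.mean(S,0).round(1))
print("collar c",f(413,240,51).round(1))
ka=cam("scene"); print("small",onz(ka,343,303,20).round(),"large",onz(ka,394,300,40).round()); print("joints",r.get_obs()["joints"].round(2))
```

```text
shaft [535.9 290.7  97. ] key -0.811
[np.float64(22.5), np.float64(23.0), np.float64(23.3), np.float64(23.4)] [np.float64(-0.82), np.float64(-2.352), np.float64(2.335), np.float64(0.755)] [536.1 290.7  97. ]
stand [536.5 291.1  45. ]
collar c [535.1 290.6  51. ]
small [623. 303.  20.] large [517. 400.  40.]
joints [-0.44  0.72 -0.24  1.7   0.24  0.75  0.73]
```

Request:
{"name": "step_arm", "arguments": {
  "turn": [
    [0,0,0],
    [0,0,0.11],
    [0,0,0.11],
    [0,0,0.11],
    [0,0,0.11]
  ],
  "offset": [
    [-0.012,0.001,0],
    [0,0,0],
    [0,0,0],
    [0,0,0],
    [0,0,0]
  ],
  "fingers": [1,1,1,1,1]
}}

```text
time_s: 7.8
ee_pos: [536.1, 288.9, 351.6]
tcp_rot: [0.241, 0.97, -0.001, 0.0]
wrist_force: [0.4, 0.3, -0.7]
gripper_width: 85.4
finger_force: 0.0
```

Request:
{"name": "step_arm", "arguments": {
  "turn": [
    [0,0,0.11],
    [0,0,0.11],
    [0,0,0.11],
    [0,0,0],
    [0,0,0]
  ],
  "offset": [
    [0,0,0],
    [0,0,0],
    [0,0,0],
    [0,0,0.03],
    [0,0,0.02]
  ],
  "fingers": [1,1,1,1,1]
}}

```text
time_s: 8.22
ee_pos: [536.1, 289.3, 301.3]
tcp_rot: [0.395, 0.919, -0.0, 0.001]
wrist_force: [0.0, -0.4, -0.8]
gripper_width: 85.2
finger_force: 0.0
```

Request:
{"name": "step_arm", "arguments": {
  "turn": [
    [0,0,0],
    [0,0,0],
    [0,0,0],
    [0,0,0],
    [0,0,0]
  ],
  "offset": [
    [0,0,0],
    [0,0,0],
    [0,0,0],
    [0,0,0],
    [0,0,0]
  ],
  "fingers": [1,1,1,1,1]
}}

```text
time_s: 8.63
ee_pos: [535.6, 291.6, 303.1]
tcp_rot: [0.393, 0.919, 0.001, 0.001]
wrist_force: [0.3, -0.0, -0.5]
gripper_width: 85.0
finger_force: 0.0
```

Run:
```python
from h import *
o=r.get_obs(); m=R.from_quat(o["tcp_rot"]).as_matrix(); print(o["ee_pos"],m.round(3).tolist(),np.arctan2(m[1,1],m[0,1]))
print((m.T@(np.array([536,290.7,235])-o["ee_pos"])).round(1))
```

```text
[535.57771108 291.6150667  303.07278687] [[-0.691, 0.723, 0.002], [0.723, 0.691, 0.001], [-0.001, 0.002, -1.0]] 0.7623373896301885
[-0.9 -0.5 68.1]
```

Request:
{"name": "step_arm", "arguments": {
  "turn": [
    [0,0,0],
    [0,0,0],
    [0,0,0],
    [0,0,0],
    [0,0,0]
  ],
  "offset": [
    [0,0,0.02],
    [0,0,0.02],
    [0,0,0.018],
    [0,0,0.01],
    [0,0,0]
  ],
  "fingers": [1,1,1,1,1]
}}

```text
time_s: 9.05
ee_pos: [534.4, 291.5, 232.2]
tcp_rot: [0.393, 0.92, -0.001, -0.001]
wrist_force: [-0.3, 0.3, -1.0]
gripper_width: 85.5
finger_force: 0.0
```

Request:
{"name": "step_arm", "arguments": {
  "turn": [
    [0,0,0],
    [0,0,0],
    [0,0,0],
    [0,0,0],
    [0,0,0]
  ],
  "offset": [
    [0,0,0],
    [0,0,0],
    [0,0,0],
    [0,0,0],
    [0,0,0]
  ],
  "fingers": [0,0,0,0,0]
}}

```text
time_s: 9.47
ee_pos: [535.1, 291.9, 234.5]
tcp_rot: [0.393, 0.92, 0.0, 0.0]
wrist_force: [-4.8, -3.3, 3.6]
gripper_width: 25.8
finger_force: 1.9
```

Request:
{"name": "step_arm", "arguments": {
  "turn": [
    [0,0,0],
    [0,0,0],
    [0,0,0],
    [0,0,0],
    [0,0,0]
  ],
  "offset": [
    [0,0,0],
    [0,0,0],
    [0,0,0],
    [0,0,0],
    [0,0,0]
  ],
  "fingers": [0,0,0,0,0]
}}

```text
time_s: 9.88
ee_pos: [535.1, 291.9, 234.6]
tcp_rot: [0.393, 0.92, 0.0, 0.0]
wrist_force: [-1.1, -0.3, 4.9]
gripper_width: 23.5
finger_force: 59.5
```

Gripped at 23.5 mm wide and 59 N. I'll lift and carry it over the pulley.

Request:
{"name": "step_arm", "arguments": {
  "turn": [
    [0,0,0],
    [0,0,0],
    [0,0,0],
    [0,0,0],
    [0,0,0]
  ],
  "offset": [
    [0,0,-0.02],
    [0,0,-0.035],
    [0,0,-0.035],
    [0,0,-0.035],
    [0,0,-0.03]
  ],
  "fingers": [0,0,0,0,0]
}}

```text
time_s: 10.3
ee_pos: [534.8, 291.6, 390.7]
tcp_rot: [0.393, 0.92, 0.0, 0.0]
wrist_force: [0.7, 0.8, -2.4]
gripper_width: 23.3
finger_force: 59.1
```

Request:
{"name": "step_arm", "arguments": {
  "turn": [
    [0,0,0],
    [0,0,0],
    [0,0,0],
    [0,0,0],
    [0,0,0]
  ],
  "offset": [
    [-0.015,-0.01,0],
    [-0.027,-0.0163,0],
    [-0.027,-0.0163,0],
    [-0.027,-0.0163,0],
    [-0.027,-0.0163,0]
  ],
  "fingers": [0,0,0,0,0]
}}

```text
time_s: 10.72
ee_pos: [565.4, 149.4, 388.4]
tcp_rot: [0.393, 0.92, -0.0, -0.0]
wrist_force: [-0.4, -0.4, -2.5]
gripper_width: 23.6
finger_force: 59.4
```

Request:
{"name": "step_arm", "arguments": {
  "turn": [
    [0,0,0],
    [0,0,0],
    [0,0,0],
    [0,0,-0.09],
    [0,0,-0.09]
  ],
  "offset": [
    [-0.027,-0.0163,0],
    [-0.027,-0.0163,0],
    [-0.027,-0.0163,0],
    [-0.022,-0.013,0],
    [-0.012,-0.006,0]
  ],
  "fingers": [0,0,0,0,0]
}}

```text
time_s: 11.13
ee_pos: [597.1, 16.2, 388.2]
tcp_rot: [0.309, 0.951, -0.002, -0.0]
wrist_force: [0.8, -0.8, -1.8]
gripper_width: 23.4
finger_force: 59.3
```

Request:
{"name": "step_arm", "arguments": {
  "turn": [
    [0,0,0],
    [0,0,0],
    [0,0,0],
    [0,0,0],
    [0,0,0]
  ],
  "offset": [
    [0,0,0],
    [0,0,0],
    [0,0,0],
    [0,0,0],
    [0,0,0]
  ],
  "fingers": [0,0,0,0,0]
}}

```text
time_s: 11.55
ee_pos: [596.8, 23.1, 388.6]
tcp_rot: [0.308, 0.951, 0.0, -0.0]
wrist_force: [-0.4, 0.5, -1.7]
gripper_width: 23.6
finger_force: 59.3
```

Run:
```python
from h import *
k,w=snap("wrist"); o=r.get_obs(); m=R.from_quat(o["tcp_rot"]).as_matrix(); print(o["ee_pos"],np.arctan2(m[1,1],m[0,1]),m[:,2].round(4))
np.savez("s4.npz",w=w,K=k[0],M=k[1])
u,v=proj(k,(595.7,21.4,76)); x0,y0=int(u-80),int(v-60); print(u,v,x0,y0)
cv2.imwrite("pics/w4.png",cv2.resize(w[y0:y0+120,x0:x0+160],None,fx=5,fy=5,interpolation=cv2.INTER_CUBIC))
```

```text
[596.88564792  22.79851987 388.67471057] 0.944846916652596 [-3.e-04  6.e-04 -1.e+00]
253.0318881916436 179.8805957351347 173 119
```

View pics/w4.png

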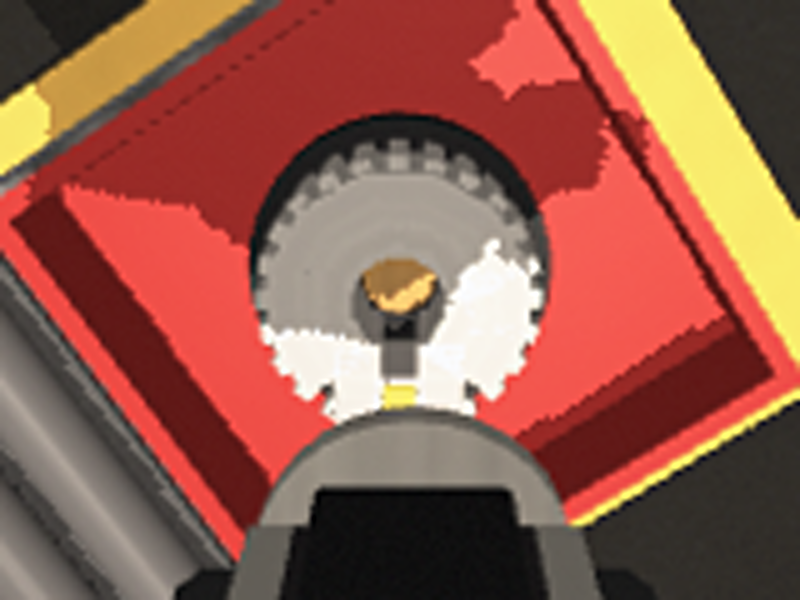

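The view shows the bore centred at about (397,302), the keyway and its dash straight below at (399,396), and the held shaft's collar in front. This agrees with the earlier estimate within 1 mm.

Run:
```python
from h import *
z=np.load("s4.npz"); k=(z["K"],z["M"]); f=lambda x,y,h:onz(k,173+x/5,119+y/5,h)
b=f(397,302,76); d=f(399.5,397,76); print("bore",b.round(1),"keyway",np.arctan2(*(d-b)[1::-1]).round(3),k[0][0,2])
o=r.get_obs(); m=R.from_quat(o["tcp_rot"]).as_matrix(); print(o["ee_pos"],(m.T@(b-o["ee_pos"])).round(1))
zc=388.7-225.6+36
for n,p in(("collar L",(248,600)),("collar top",(410,410)),("grip",(414,489))): print(n)
print("pred axis px at collar top z", (np.array(proj(k,o["ee_pos"]+m[:,2]*(225.6-42)))-[173,119])*5, "grip half", (np.array(proj(k,o["ee_pos"]+m[:,2]*183.6+m[:,0]*12))-[173,119])*5)
```

```text
bore [594.9  21.2  76. ] keyway -0.605 255.32160722718982
[596.88564792  22.79851987 388.67471057] [  0.5  -2.6 312.7]
collar L
collar top
grip
pred axis px at collar top z [407.80789869 562.3617154 ] grip half [407.57422766 470.98278186]
```

Request:
{"name": "step_arm", "arguments": {
  "turn": [
    [0,0,0],
    [0,0,0],
    [0,0,0],
    [0,0,0],
    [0,0,0]
  ],
  "offset": [
    [0.0025,-0.0032,0.01],
    [0,0,0.025],
    [0,0,0.025],
    [0,0,0.015],
    [0,0,0.005]
  ],
  "fingers": [0,0,0,0,0]
}}

```text
time_s: 12.02
ee_pos: [592.1, 20.9, 306.2]
tcp_rot: [0.308, 0.951, -0.001, -0.002]
wrist_force: [-0.5, -0.3, -1.9]
gripper_width: 23.5
finger_force: 59.3
```

Request:
{"name": "step_arm", "arguments": {
  "turn": [
    [0,0,0],
    [0,0,0],
    [0,0,0],
    [0,0,0],
    [0,0,0]
  ],
  "offset": [
    [0,0,0],
    [0,0,0],
    [0,0,0],
    [0,0,0],
    [0,0,0]
  ],
  "fingers": [0,0,0,0,0]
}}

```text
time_s: 12.43
ee_pos: [593.6, 20.2, 309.7]
tcp_rot: [0.309, 0.951, 0.0, 0.001]
wrist_force: [0.1, 0.4, -1.7]
gripper_width: 23.2
finger_force: 59.3
```

Run:
```python
from h import *
o=r.get_obs(); m=R.from_quat(o["tcp_rot"]).as_matrix(); print(o["ee_pos"],np.arctan2(m[1,1],m[0,1]),m[:,2].round(4),(m.T@(np.array([594.9,20.8,76])-o["ee_pos"])).round(1))
ims=[]
for n in("scene","side"):
    k,im=snap(n); u,v=proj(k,(595,21,90)); x0,y0=int(u-40),int(v-40)
    ims.append(cv2.resize(im[y0:y0+75,x0:x0+80],(400,375),interpolation=cv2.INTER_CUBIC)); print(n,u-x0,v-y0)
cv2.imwrite("pics/w5.png",np.hstack(ims))
```

```text
[593.58897217  20.17368063 309.71546755] 0.9428848120884352 [ 2.e-03  2.e-04 -1.e+00] [ -0.3   1.  233.7]
scene 40.10352472139044 40.883404909998774
side 40.32315188089683 40.9125215311426
```

View pics/w5.png

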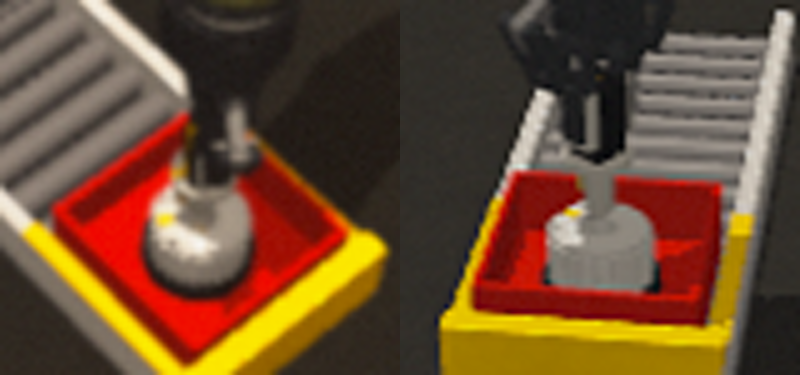

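The two side views show the shaft standing over the pulley, near its centre at crop (205,200) and (600,205). I'll trim by 1 mm and feel down.

Request:
{"name": "step_arm", "arguments": {
  "turn": [
    [0,0,0],
    [0,0,0],
    [0,0,0],
    [0,0,0],
    [0,0,0]
  ],
  "offset": [
    [0.001,0.0008,0.002],
    [0,0,0.003],
    [0,0,0.003],
    [0,0,0.003],
    [0,0,0.003]
  ],
  "fingers": [0,0,0,0,0]
}}

```text
time_s: 12.95
ee_pos: [592.8, 21.3, 294.2]
tcp_rot: [0.309, 0.951, -0.0, -0.0]
wrist_force: [0.0, 0.5, -1.9]
gripper_width: 23.2
finger_force: 59.3
```

Request:
{"name": "step_arm", "arguments": {
  "turn": [
    [0,0,0],
    [0,0,0],
    [0,0,0],
    [0,0,0],
    [0,0,0]
  ],
  "offset": [
    [0,0,0.001],
    [0,0,0.001],
    [0,0,0.001],
    [0,0,0],
    [0,0,0]
  ],
  "fingers": [0,0,0,0,0]
}}

```text
time_s: 13.37
ee_pos: [592.9, 21.4, 291.7]
tcp_rot: [0.309, 0.951, 0.0, 0.0]
wrist_force: [-0.0, 0.3, -2.2]
gripper_width: 23.2
finger_force: 59.3
```

Request:
{"name": "step_arm", "arguments": {
  "turn": [
    [0,0,0],
    [0,0,0],
    [0,0,0],
    [0,0,0],
    [0,0,0]
  ],
  "offset": [
    [0,0,0.002],
    [0,0,0.002],
    [0,0,0.002],
    [0,0,0.002],
    [0,0,0]
  ],
  "fingers": [0,0,0,0,0]
}}

```text
time_s: 13.78
ee_pos: [592.7, 21.4, 283.1]
tcp_rot: [0.309, 0.951, -0.0, -0.0]
wrist_force: [0.3, -0.8, -2.2]
gripper_width: 23.5
finger_force: 59.3
```

The tip is now 18.5 mm deep with no resistance, so the key is already in the keyway. I'll press on.

Request:
{"name": "step_arm", "arguments": {
  "turn": [
    [0,0,0],
    [0,0,0],
    [0,0,0],
    [0,0,0],
    [0,0,0]
  ],
  "offset": [
    [0,0,0.003],
    [0,0,0.003],
    [0,0,0.003],
    [0,0,0.002],
    [0,0,0]
  ],
  "fingers": [0,0,0,0,0]
}}

```text
time_s: 14.2
ee_pos: [593.0, 21.4, 272.6]
tcp_rot: [0.309, 0.951, 0.0, 0.0]
wrist_force: [-1.1, 0.6, 1.9]
gripper_width: 23.2
finger_force: 59.8
```

Request:
{"name": "step_arm", "arguments": {
  "turn": [
    [0,0,0],
    [0,0,0],
    [0,0,0],
    [0,0,0],
    [0,0,0]
  ],
  "offset": [
    [0,0,0.002],
    [0,0,0.002],
    [0,0,0.002],
    [0,0,0.001],
    [0,0,0]
  ],
  "fingers": [0,0,0,0,0]
}}

```text
time_s: 14.62
ee_pos: [593.0, 21.4, 265.8]
tcp_rot: [0.309, 0.951, 0.0, 0.0]
wrist_force: [-2.0, 0.6, 5.7]
gripper_width: 23.1
finger_force: 60.1
```

Request:
{"name": "step_arm", "arguments": {
  "turn": [
    [0,0,0],
    [0,0,0],
    [0,0,0],
    [0,0,0],
    [0,0,0]
  ],
  "offset": [
    [0,0,0.001],
    [0,0,0.001],
    [0,0,0],
    [0,0,0],
    [0,0,0]
  ],
  "fingers": [0,0,0,0,0]
}}

```text
time_s: 15.03
ee_pos: [593.0, 21.4, 265.4]
tcp_rot: [0.309, 0.951, 0.0, 0.001]
wrist_force: [-3.1, 0.1, 17.2]
gripper_width: 23.1
finger_force: 61.9
```

The collar is flush: travel stopped at 265.4 mm, and the push rose to 17 N, beyond the spring's 8 N. I'm handing in.

Run:
```python
from h import *
o=r.get_obs(); print(o["time_s"],o["ee_pos"],o["wrist_force"],o["finger_force"]); print(workorder.sign_off())
```

```text
15.0333 [592.9513365   21.36885325 265.4079829 ] [-3.11840738  0.09934794 17.18694036] 61.86731815338135
the job is handed in; nothing more can be done
None
```

I handed the job in at 15 s: the tote is against the end stop, and the shaft is keyed into the pulley with its collar flush, still gripped (62 N) and pressed down (17 N); the bystanders weren't re-checked, and no verdict came back.

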